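# Stand the sample board up on its hinged leg

## Robot

A 7-joint arm with a two-finger parallel gripper is mounted at the origin on the work surface. World frame = base frame: x ahead of the robot, y to its left, z up, the work surface at z = 0. Lengths are in m, angles in rad, forces in N, time in s.
With the tool pointing down it reaches from about 0.35 to 0.9 m from the base axis. Payload 8.1 kg.
Tool frame: the origin (TCP) lies at the very end of the fingers, on their centre line; the grasp point (between the pads) lies 19 mm behind it; z points along the fingers, y is the direction in which the jaws open and shut (so a half turn about z gives the same grasp; the last joint's range is limited). The gripper opens to 92 mm and grips with 3 to 60 N. Pads are 19 mm wide; open, the fingers measure 130 mm over their backs; the gripper's body (75 mm by 190 mm) begins 47 mm behind the grasp point.
Start: joints at [-1.383, 0.434, 0.025, 1.573, -0.012, 1.134, -0.075], TCP at [0.179, 0.599, 0.227] pointing down, gripper open.
Joint ranges: [-2.62, 2.62], [-0.44, 2.09], [-1.27, 1.32], [0.08, 2.57], [-1.32, 4.46], [0.12, 2], [-2.74, 2.74]. Speed limits (rad/s): [2.22, 2.22, 3.01, 3.01, 3.14, 3.14, 3.14].

## Interface

Orientations are given as a rotation vector (axis times angle).
In Python, from cell import observe, get_image, sign_off gives the robot as it stands.
- The arm moves only by the tool arm_command, never from a script. Its argument "deltas" is a list of rows, each an object with "xyz": the shift along the tool's x, y, z in cm, a list of three; "turn": the turn about the tool's z in degrees; "jaw": the closure in counts, from 0 (fully open) to 255 (shut). A call has 1 to 5 rows; each row is the pose to reach, as a shift and turn from the pose measured when the call began, along the tool's axes at that moment; what a row does not reach only later rows make up. A row lasts 1/12 s, in which the tool goes at most 41.7 mm and 7.16 degrees, less where a joint would pass 70% of its speed; a pose out of reach is approached as far as the arm can. A call with a gripper value outside its range is refused whole. The fingers move at their own pace and stop on an object; "force" is the grip in N (left out, the last holds). Time passes only in rows, so rows that repeat a pose let the fingers close. It gives the time, the measured TCP pose, the force and the opening at its end, in the units of the state.
- observe(): the state, without advancing time (a new reading comes with each control period).
- get_image(name): name is "scene" or "top"; returns a dict with "frame" (400x640x3 uint8, red, green, blue), "depth" (400x640 float32, m along the optical axis (not along the pixel's ray), 0 where there is no reading), "camera_matrix" (3x3 intrinsics, pixels), "cam_to_world" (4x4, takes a point from camera to world coordinates). Camera axes: x right, y up, looking along -z (the intrinsics and any distortion apply to the point x, -y, -z); pixel columns grow to the right and rows downward; lengths in m; the calibration is good to about 2 mm. A picture is of the moment at which its call begins.
- sign_off(): hands the job in, once; it reports no verdict.
The state is a dict: "clock": time; "joints": joint angles; "dq": joint speeds; "joint_efforts": joint torques, N m; "position": TCP position; "ee_rot": TCP orientation; "force": force on the tool from outside, world axes, zero at the start; "ft_torque": the same for the moment, N m; "width": opening from 0.0 (shut) to 1.0 (fully open).
Only numpy, scipy, OpenCV 4.12 (cv2) and the standard library are available. Lean on these libraries where they do the work, as an engineer would, in place of code of your own. Each camera call takes 0.05 s, during which the arm holds its last target.

## Task

The hardboard sample board lies face down on the printing table with its hinged leg folded flat on its back. Unfold the leg fully and stand the board upright on its bottom edge and the leg, about where it lies, with its printed face towards the robot, so that the printer can copy from it. Do not drop it or let it fall over, and leave the other things on the table where they are.

Things in the scene. Friction and masses are not known exactly. Their poses are not given: they have to be found in the camera images.
- board: Hardboard sample board, panel 140 mm high, 130 wide, 12 thick; about 0.27 kg with leg and handle. Origin: centre of the printed face (underside at the start). +x runs in the panel's plane to its top edge (where the wire handle is, nearest the robot at the start), +z out of its back (up at the start), y across it. On the fully open leg it stands leaning back about 20 degrees.
- board_bottom (a point): Middle of the panel's bottom edge, on the back side of the panel; local position (-70, 0, 12) mm on the board. The panel stands on this edge when it leans back on its leg. Axes as the board.
- leg (a joint): Opening of the leg, rad: 0 folded on the back, growing as the foot swings away from the back, to a stop at 0.70 (40 degrees). Stiff hinge (0.035 N m): the leg stays where it is left. Starts at 0 to 0.1.
- leg_hinge (a point): Leg hinge axis, along the board's y, at (45, 0, 17) mm on the board. This entry's axes turn with the leg: -x points from hinge to foot.
- leg_foot (a point): Centre of the leg's round rubber foot (radius 4 mm), 109 mm from the hinge. The leg is a wooden strip 30 mm wide, 8 mm thick; folded, it lies 1 mm clear of the panel's back, 13 to 21 mm above the table, its foot flush with the bottom edge. Axes turn with the leg.
- leg_pinch (a point): Mid-width, mid-thickness point of the leg, 88 mm from the hinge, where its two long sides can be pinched. Axes turn with the leg: y across its width, -x to the foot, z out of its outer side.
- bail (a joint): Angle of the wire handle, rad: 0 straight on from the top edge in the panel's plane (as at the start), positive towards the back, negative towards the face, up to 2.7 either way. Slight friction (0.012 N m) holds the light handle where it is left; the board swings freely from it and, with its leg open, hangs about 0.1 rad off upright, bottom edge to the face side.
- bail_grip (a point): Middle of the handle's wooden grip bar, 10 mm in diameter, 56 mm long, along the board's y. Two wire arms 70 mm apart and 46 mm long carry it from pivots at (76, +-35, 6) mm on the board; at the start the bar is at (122, 0, 6) mm on the board, 1 mm clear of the table, with 47 mm free between it and the top edge.
- robot_side (a point): A fixed point in front of the robot's base, 360 mm out and 70 mm above the table: the side from which the board is to be read. Its axes are the world's.
- squeegee: Bystander: wooden squeegee 110 x 55 x 26 mm with rubber blade. Origin under its handle.
- brayer: Bystander: rubber ink roller 90 mm wide, 38 mm in diameter, with wire yoke and turned wooden handle, 150 mm long over all. Origin on the table under the roller; the handle points to its -x.
- bowl: Bystander: glass mixing bowl 150 mm across the brown rim, 73 mm high. Origin under its centre.
- ink_jar: Bystander: ink jar 72 mm in diameter, 95 mm high. Origin under its centre.
- binder_tub: Bystander: white tub 90 mm in diameter, 110 mm high. Origin under its centre.
- straightedge: Bystander: aluminium straightedge 300 x 34 x 8 mm, along its x. Origin under its centre.
- weight: Bystander: round steel stencil weight 36 mm in diameter, 16 mm high. Origin under its centre.
Mind the look-alikes: they are no part of the job. Of the things that look like the board, the middle-sized one is meant.

How it is judged:
On the way:
1. the leg has been unfolded (value of joint leg above 0.55 rad), for 0.2 s.
At the end, for the whole second after the job is handed in: Leg open over 0.55 rad (stop at 0.70); board within 0.55 rad of upright, bottom edge (under 6 mm) and leg foot (centre under 10 mm) on the table, face to the robot (within 0.8 rad, robot_side before the face), bottom edge within 120 mm of where it lay, at rest (value of joint leg above 0.55 rad and angle between board's own x axis and vertical below 0.55 rad and height (world z) of board_bottom below 0.006 m and height (world z) of leg_foot below 0.01 m and z of robot_side in the frame of board below -0.02 m and angle between the y axis of board and the y axis of robot_side, either way round below 0.8 rad and distance of board_bottom from where it was at the start of the episode below 0.12 m and linear speed of board below 0.02 m/s and angular speed of board below 0.1 rad/s); the robot touches nothing.
It fails at once if the board was dropped or fell over (faster than 0.8 m/s) (linear speed of board above 0.8 m/s).
It fails at once if another thing on the table was moved by more than 25 mm (distance of any of squeegee, brayer, bowl, ink_jar, binder_tub, straightedge, weight from where it was at the start of the episode above 0.025 m).
It also fails if it takes over 64 s, if anything falls off the work surface, if the arm or the gripper's body presses on something with over 40 N, if the wrist force passes 120 N, or if a joint passes its speed limit or range.

## Working session

There is one attempt and no reset: what is moved stays moved. The work goes in short steps, Python scripts to look and compute and a tool call to move; the robot and the scene stay as the last step left them, time stands still between calls to the robot, and variables do not carry over. Pictures are saved under pics/ and viewed, and the job is handed in when it is done.

Besides the shell and the picture viewer there is one more tool, called after "Request:" as name(argument=value, ...) on one line, values as JSON. arm_command: Moves the arm, as the interface text tells. Its arguments: {"type":"object","properties":{"deltas":{"type":"array","items":{"type":"object","properties":{"xyz":{"type":"array","items":{"type":"number"}},"turn":{"type":"number"},"jaw":{"type":"number"}}}},"force":{"type":"number"}},"required":["deltas"]}

```bash
mkdir -p pics; ls; cat > h.py <<'E'
from cell import observe,get_image,sign_off
import numpy as np,cv2
from scipy.spatial.transform import Rotation as R
def snap(name,fn,crop=None,scale=1):
    d=get_image(name); im=cv2.cvtColor(d['frame'],cv2.COLOR_RGB2BGR)
    if crop: x0,y0,x1,y1=crop; im=im[y0:y1,x0:x1]
    if scale!=1: im=cv2.resize(im,None,fx=scale,fy=scale,interpolation=cv2.INTER_CUBIC)
    cv2.imwrite('pics/'+fn,im); return d
def cloud(d):
    K=d['camera_matrix'];z=d['depth'];v,u=np.mgrid[0:z.shape[0],0:z.shape[1]]
    p=np.stack([(u-K[0,2])/K[0,0]*z,-(v-K[1,2])/K[1,1]*z,-z,np.ones_like(z)],-1)
    w=(p@np.array(d['cam_to_world']).T)[...,:3]; w[z==0]=np.nan; return w
def proj(d,p):
    K=d['camera_matrix'];c=np.linalg.inv(d['cam_to_world'])@np.append(p,1)
    return K[0,0]*c[0]/-c[2]+K[0,2], K[1,1]*c[1]/c[2]+K[1,2]
E
python3 - <<'E'
from h import *
o=observe()
print({k:np.round(v,3) for k,v in o.items()}); print(R.from_rotvec(o['ee_rot']).as_matrix().round(3))
for n in('top','scene'):
    d=snap(n,n+'0.png'); np.savez(n+'0.npz',**d); print(d['camera_matrix'],np.array(d['cam_to_world']).round(3),(d['depth']==0).sum())
E
```

```text
pics
{'clock': np.float64(0.0), 'joints': array([-1.383,  0.435,  0.025,  1.574, -0.012,  1.134, -0.075]), 'dq': array([-0.001,  0.   , -0.   , -0.002, -0.001,  0.001, -0.001]), 'joint_efforts': array([ 0.0000e+00, -6.6786e+01,  9.8500e-01, -3.1445e+01, -6.0000e-02,
        4.3000e-02,  0.0000e+00]), 'position': array([0.179, 0.598, 0.226]), 'ee_rot': array([-4.550e-01, -3.108e+00,  2.000e-03]), 'force': array([ 0.318,  0.173, -0.103]), 'ft_torque': array([-0.028, -0.043,  0.026]), 'width': np.float64(1.003)}
[[-0.958  0.287 -0.   ]
 [ 0.287  0.958 -0.002]
 [-0.    -0.002 -1.   ]]
[[445.11095823   0.         318.86701461]
 [  0.         445.11095823 200.4213236 ]
 [  0.           0.           1.        ]] [[ 0.002  0.996 -0.087  0.375]
 [-1.     0.004  0.018  0.024]
 [ 0.018  0.086  0.996  1.24 ]
 [ 0.     0.     0.     1.   ]] 1005
[[410.40382213   0.         316.83494994]
 [  0.         410.40382213 197.4127017 ]
 [  0.           0.           1.        ]] [[-0.182 -0.676  0.714  1.465]
 [ 0.983 -0.137  0.121  0.174]
 [ 0.016  0.724  0.69   1.008]
 [ 0.     0.     0.     1.   ]] 1041
```

View pics/top0.png

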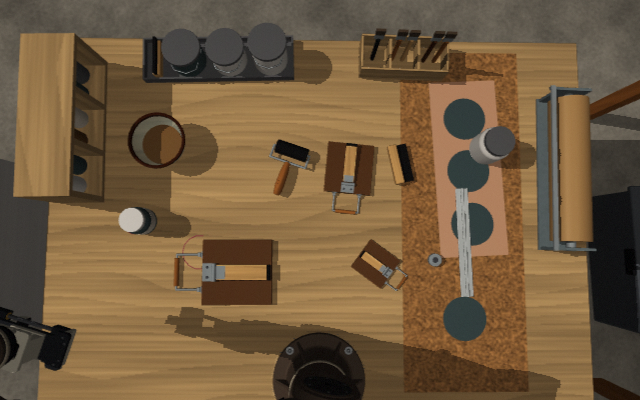

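View pics/scene0.png

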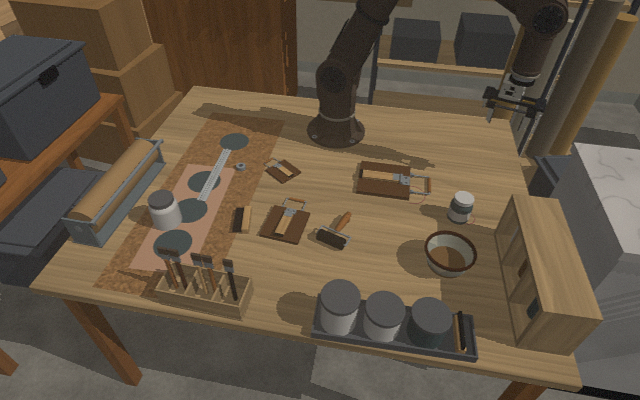

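Three things could be taken for the board: the large one at top (238,272), the middle one at (350,170), and the small one at (380,265). The middle one fits: its handle points towards the robot. I'll check its size in a close crop.

```bash
python3 - <<'E'
from h import *
d=dict(np.load('top0.npz')); w=cloud(d)
im=cv2.cvtColor(d['frame'],cv2.COLOR_RGB2BGR)
cv2.imwrite('pics/crop0.png',cv2.resize(im[120:235,260:430],None,fx=4.5,fy=4.5,interpolation=cv2.INTER_CUBIC))
z=w[...,2]
print('table z',np.nanmedian(z[210:230,180:330]))
for nm,(x0,y0,x1,y1) in dict(mid=(318,132,382,222),big=(165,230,285,315),small=(345,232,412,295)).items():
    m=np.zeros(z.shape,bool); m[y0:y1,x0:x1]=(z[y0:y1,x0:x1]>0.006)&(z[y0:y1,x0:x1]<.04)
    dark=m&(d['frame'].astype(int).sum(-1)<230)
    n,l,s,c=cv2.connectedComponentsWithStats(m.astype(np.uint8)); i=1+s[1:,4].argmax()
    p=w[l==i]; r=cv2.minAreaRect((p[:,:2]*1000).astype(np.float32)); print(nm,r,np.percentile(p[:,2],[5,50,95]))
    p=w[dark&(l==i)]; p=p[np.abs(p[:,2]-.012)<.004]; r=cv2.minAreaRect((p[:,:2]*1000).astype(np.float32)); print('  panel',r,cv2.boxPoints(r).round().tolist(),np.median(p[:,2]))
E
```

```text
table z 0.0009019526311853099
mid ((553.7496337890625, -78.2683334350586), (129.83868408203125, 181.53494262695312), 84.6227798461914) [0.00867887 0.01326876 0.02612387]
  panel ((572.81298828125, -80.89775085449219), (128.1832733154297, 141.2986602783203), 84.62654876708984) [[496.0, -138.0], [637.0, -151.0], [649.0, -24.0], [508.0, -10.0]] 0.012336272230007772
big ((285.47467041015625, 266.12530517578125), (178.3870086669922, 269.587890625), 0.13091951608657837) [0.01270413 0.01779455 0.03087929]
  panel ((285.68695068359375, 261.2877197265625), (172.54469299316406, 259.7518615722656), 0.12823697924613953) [[199.0, 391.0], [200.0, 131.0], [372.0, 132.0], [372.0, 391.0]] 0.01467350635660547
small ((304.5185241699219, -161.14114379882812), (120.26695251464844, 97.50304412841797), 53.99530029296875) [0.00656114 0.01024455 0.01762547]
  panel ((308.80877685546875, -152.9401092529297), (101.33074951171875, 93.24229431152344), 54.41752243041992) [[241.0, -167.0], [317.0, -221.0], [376.0, -139.0], [300.0, -85.0]] 0.010242751151945173
```

View pics/crop0.png

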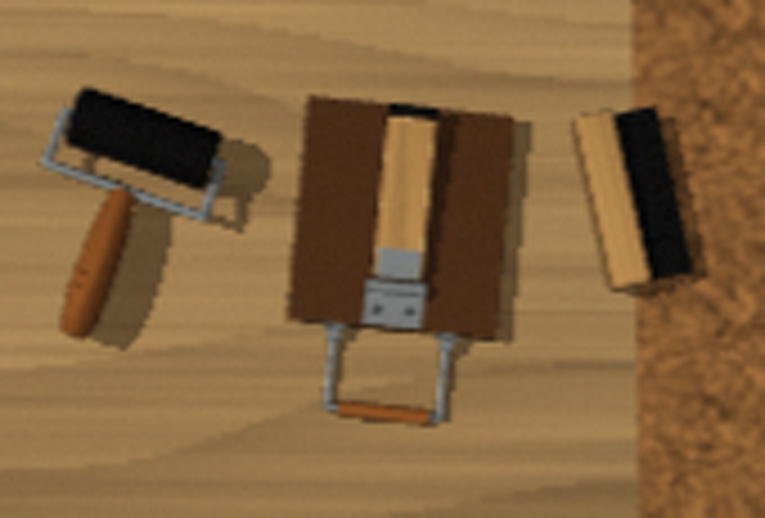

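The middle one measures 141 x 128 mm, so it is the board. Next I measure its leg more exactly and plan the first move.

```bash
cat >> h.py <<'E'
C=np.array([.573,-.081]); BX=np.array([-.9956,.0936]); BY=np.array([-.0936,-.9956])
def bw(x,y,z): return np.append(C+x*BX+y*BY,z)
def plan(pts,ang=None):
    """pts world targets; ang = desired world angle(deg) of tool y"""
    o=observe(); M=R.from_rotvec(o['ee_rot']).as_matrix()
    for p in np.atleast_2d(pts): print('xyz cm',(M.T@(p-o['position'])*100).round(2))
    a=np.degrees(np.arctan2(M[1,1],M[0,1])); print('pos',o['position'].round(4),'yaw',a.round(2),'t',o['clock'],'F',o['force'].round(2),'w',round(o['width'],3),'tilt',M[:,2].round(3))
    if ang is not None: print('turn',((a-ang+180)%360-180).round(1), 'or', ((a-ang)%360-180).round(1))
E
python3 - <<'E'
from h import *
d=dict(np.load('top0.npz')); w=cloud(d)
m=np.zeros(w.shape[:2],bool); m[132:222,318:382]=1
f=d['frame'].astype(int)
p=w[m]; c=f[m]; q=(p[:,:2]-C); bx=q@BX; by=q@BY; z=p[:,2]
wood=(c[:,0]>150)&(z>.014)&(abs(bx)<70)
for lo in range(-65,46,10):
    k=wood&(bx*1000>lo)&(bx*1000<=lo+10)
    if k.sum()>2: print(lo+5,k.sum(),'y',(by[k]*1000).min().round(1),(by[k]*1000).max().round(1),'z',np.median(z[k]).round(4))
g=(bx>.1)&(z>.005); print('grip',bx[g].mean(),by[g].min(),by[g].max(),z[g].mean(),g.sum())
plan([bw(-.043,0,.2)],84.6)
E
```

```text
-60 15 y -11.6 11.1 z 0.0276
-50 34 y -13.5 12.3 z 0.0265
-40 34 y -12.7 13.1 z 0.0248
-30 33 y -11.6 11.1 z 0.0247
-20 37 y -13.5 12.3 z 0.0245
-10 36 y -12.5 13.5 z 0.0245
0 34 y -14.8 11.8 z 0.0237
10 36 y -13.4 12.4 z 0.0233
20 23 y -12.3 12.7 z 0.0228
grip 0.12223337703280679 -0.07469330082887908 0.09549805741429784 0.008483182434091744 130
xyz cm [-61.43 -52.94   2.68]
pos [0.1791 0.5983 0.226 ] yaw 73.33 t 0.1 F [-0.61 -1.22 -0.49] w 1.001 tilt [-0.    -0.001 -1.   ]
turn -11.3 or 168.7
```

Request:
arm_command(deltas=[{"xyz": [-3, -2.6, 0], "turn": -3, "jaw": 0}, {"xyz": [-6, -5.2, 0], "turn": -6, "jaw": 0}, {"xyz": [-9, -7.8, 0], "turn": -9, "jaw": 0}, {"xyz": [-12, -10.4, 0], "turn": -11, "jaw": 0}, {"xyz": [-15, -13, 0], "turn": -11, "jaw": 0}], force=15)

```text
clock: 0.52
position: [0.2861, 0.4288, 0.2259]
ee_rot: [-0.151, -3.137, 0.003]
force: [0.3, -0.0, 0.1]
width: 0.998
```

```bash
python3 -c "
from h import *
plan([bw(-.043,0,.2)],84.6);print(observe()['joints'].round(2))"
```

```text
xyz cm [-37.76 -47.97   2.67]
pos [0.2861 0.4288 0.2259] yaw 84.49 t 0.5167 F [ 0.31 -0.03  0.14] w 0.998 tilt [-0.001 -0.002 -1.   ]
turn -0.1 or 179.9
[-1.11  0.26  0.03  1.84 -0.01  1.05  0.4 ]
```

Request:
arm_command(deltas=[{"xyz": [-2.5, -3.2, 0.3], "turn": 0, "jaw": 0}, {"xyz": [-5, -6.4, 0.6], "turn": 0, "jaw": 0}, {"xyz": [-7.5, -9.6, 1], "turn": 0, "jaw": 0}, {"xyz": [-10, -12.8, 1.2], "turn": 0, "jaw": 0}, {"xyz": [-12.5, -16, 1.5], "turn": 0, "jaw": 0}])

```text
clock: 0.93
position: [0.3957, 0.2555, 0.2111]
ee_rot: [-0.151, -3.137, 0.003]
force: [0.3, 0.6, -0.5]
width: 1.001
```

Request:
arm_command(deltas=[{"xyz": [-2.5, -3.2, 0], "turn": 0, "jaw": 0}, {"xyz": [-5, -6.4, 0], "turn": 0, "jaw": 0}, {"xyz": [-7.5, -9.6, 0], "turn": 0, "jaw": 0}, {"xyz": [-10, -12.8, 0], "turn": 0, "jaw": 0}, {"xyz": [-12.5, -16, 0], "turn": 0, "jaw": 0}])

```text
clock: 1.35
position: [0.5052, 0.0823, 0.2113]
ee_rot: [-0.151, -3.137, 0.003]
force: [0.3, 0.0, 0.4]
width: 0.999
```

```bash
python3 -c "
from h import *
plan([bw(-.043,0,.015)],84.6);print(observe()['joints'].round(2))"
```

```text
xyz cm [-12.63 -15.56  19.65]
pos [0.5052 0.0823 0.2113] yaw 84.5 t 1.35 F [0.28 0.04 0.44] w 0.999 tilt [-0.001 -0.002 -1.   ]
turn -0.1 or 179.9
[-0.48  0.27  0.27  1.88 -0.08  1.01  1.3 ]
```

Request:
arm_command(deltas=[{"xyz": [-2.6, -3.1, 0.8], "turn": 0, "jaw": 90}, {"xyz": [-5.2, -6.2, 1.6], "turn": 0, "jaw": 90}, {"xyz": [-7.6, -9.3, 3], "turn": 0, "jaw": 90}, {"xyz": [-10.2, -12.4, 4.5], "turn": 0, "jaw": 90}, {"xyz": [-12.6, -15.5, 6], "turn": 0, "jaw": 90}])

```text
clock: 1.77
position: [0.6152, -0.0836, 0.1516]
ee_rot: [-0.15, -3.137, 0.003]
force: [1.2, 0.2, 0.4]
width: 0.688
```

Request:
arm_command(deltas=[{"xyz": [0, 0, 3], "turn": 0, "jaw": 90}, {"xyz": [0, 0, 6], "turn": 0, "jaw": 90}, {"xyz": [0, 0, 8], "turn": 0, "jaw": 90}, {"xyz": [0, 0, 10], "turn": 0, "jaw": 90}, {"xyz": [0, 0, 10], "turn": 0, "jaw": 90}])

```text
clock: 2.18
position: [0.6121, -0.0834, 0.0473]
ee_rot: [-0.15, -3.13, 0.003]
force: [-0.8, 1.2, -0.2]
width: 0.645
```

```bash
python3 -c "
from h import *
plan([bw(-.043,0,.015)],84.6)
d=snap('top','t1.png',(270,110,430,230),5);d=snap('scene','s1.png',(220,150,370,260),5)"
```

```text
xyz cm [-0.41 -0.12  3.23]
pos [ 0.6121 -0.0834  0.0473] yaw 84.52 t 2.1833 F [-0.83  1.24 -0.25] w 0.645 tilt [-0.008 -0.001 -1.   ]
turn -0.1 or 179.9
```

View pics/s1.png

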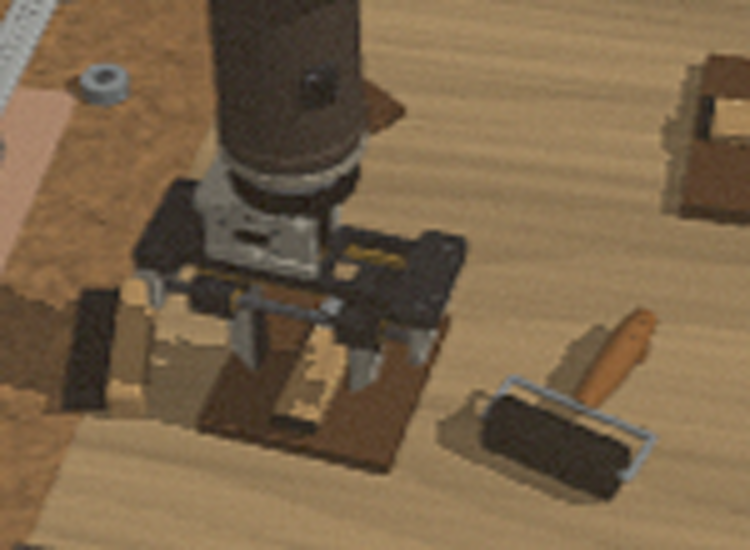

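The fingers stand astride the leg, which ends at about (310,370) in the crop. I descend the rest and pinch.

Request:
arm_command(deltas=[{"xyz": [-0.4, -0.1, 1.5], "turn": 0, "jaw": 90}, {"xyz": [-0.4, -0.1, 2.7], "turn": 0, "jaw": 90}, {"xyz": [-0.4, -0.1, 3.15], "turn": 0, "jaw": 90}, {"xyz": [-0.4, -0.1, 3.15], "turn": 0, "jaw": 90}])

```text
clock: 2.62
position: [0.6177, -0.0849, 0.0193]
ee_rot: [-0.15, -3.134, 0.003]
force: [0.2, 1.0, 0.5]
width: 0.649
```

```bash
python3 -c "
from h import *
plan([bw(-.043,0,.015)],84.6)"
```

```text
xyz cm [ 0.19 -0.03  0.43]
pos [ 0.6177 -0.0849  0.0193] yaw 84.52 t 2.6167 F [0.21 1.03 0.49] w 0.649 tilt [-0.004 -0.002 -1.   ]
turn -0.1 or 179.9
```

Request:
arm_command(deltas=[{"xyz": [0.2, 0, 0.35], "turn": 0, "jaw": 90}, {"xyz": [0.2, 0, 0.35], "turn": 0, "jaw": 90}, {"xyz": [0.2, 0, 0.35], "turn": 0, "jaw": 170}, {"xyz": [0.2, 0, 0.35], "turn": 0, "jaw": 230}, {"xyz": [0.2, 0, 0.35], "turn": 0, "jaw": 255}], force=15)

```text
clock: 3.03
position: [0.616, -0.0848, 0.0163]
ee_rot: [-0.15, -3.135, 0.003]
force: [-0.1, -0.2, -0.7]
width: 0.476
```

Request:
arm_command(deltas=[{"xyz": [0, 0, 0], "turn": 0, "jaw": 255}, {"xyz": [0, 0, 0], "turn": 0, "jaw": 255}, {"xyz": [0, 0, 0], "turn": 0, "jaw": 255}])

```text
clock: 3.28
position: [0.6162, -0.085, 0.0164]
ee_rot: [-0.15, -3.135, 0.003]
force: [1.4, -0.5, 0.1]
width: 0.322
```

```bash
python3 -c "
from h import *
plan([bw(-.043,0,.015)],84.6)
o=observe()['position']
for th in (.15,.3,.45,.6,.7,.74): print(th,(88*(np.cos(.05)-np.cos(th))).round(1),(88*(np.sin(th)-np.sin(.05))).round(1))"
```

```text
xyz cm [ 0.04 -0.01  0.14]
pos [ 0.6162 -0.085   0.0164] yaw 84.53 t 3.2833 F [ 1.43 -0.45  0.1 ] w 0.322 tilt [-0.003 -0.002 -1.   ]
turn -0.1 or 179.9
0.15 0.9 8.8
0.3 3.8 21.6
0.45 8.7 33.9
0.6 15.3 45.3
0.7 20.6 52.3
0.74 22.9 54.9
```

Request:
arm_command(deltas=[{"xyz": [0, 0, 0], "turn": 0, "jaw": 255}, {"xyz": [0, 0, -0.2], "turn": 0, "jaw": 255}, {"xyz": [0.05, 0, -0.5], "turn": 0, "jaw": 255}, {"xyz": [0.1, 0, -0.9], "turn": 0, "jaw": 255}, {"xyz": [0.2, 0, -1.3], "turn": 0, "jaw": 255}])

```text
clock: 3.7
position: [0.6141, -0.0847, 0.0297]
ee_rot: [-0.15, -3.135, 0.003]
force: [0.8, 1.1, -1.9]
width: 0.327
```

```bash
python3 -c "
from h import *
plan([bw(-.043,0,.0164)],84.6)
d=snap('scene','s2.png',(220,150,370,260),5)"
```

```text
xyz cm [-0.18 -0.01  1.33]
pos [ 0.6141 -0.0847  0.0297] yaw 84.53 t 3.7 F [ 0.76  1.11 -1.86] w 0.327 tilt [-0.003 -0.002 -1.   ]
turn -0.1 or 179.9
```

View pics/s2.png

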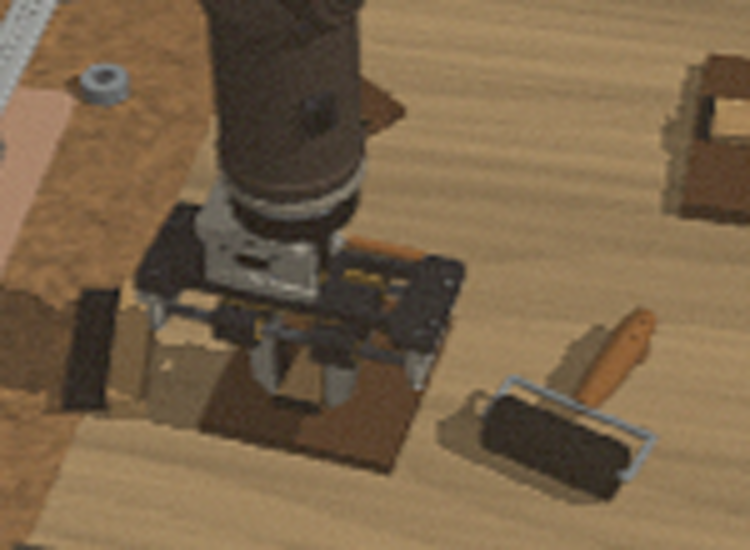

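The leg rises with the fingers (foot at about (295,405)) and the board stays flat. I continue the arc.

Request:
arm_command(deltas=[{"xyz": [0.1, 0, -0.4], "turn": 0, "jaw": 255}, {"xyz": [0.25, 0, -0.9], "turn": 0, "jaw": 255}, {"xyz": [0.4, 0, -1.4], "turn": 0, "jaw": 255}, {"xyz": [0.6, 0, -1.9], "turn": 0, "jaw": 255}, {"xyz": [0.8, 0, -2.3], "turn": 0, "jaw": 255}])

```text
clock: 4.17
position: [0.6063, -0.0839, 0.0543]
ee_rot: [-0.15, -3.136, 0.003]
force: [-0.4, -0.1, -2.7]
width: 0.324
```

Request:
arm_command(deltas=[{"xyz": [0.25, 0, -0.4], "turn": 0, "jaw": 255}, {"xyz": [0.5, 0, -0.8], "turn": 0, "jaw": 255}, {"xyz": [0.75, 0, -1.2], "turn": 0, "jaw": 255}, {"xyz": [1.0, 0, -1.55], "turn": 0, "jaw": 255}, {"xyz": [1.05, 0, -1.6], "turn": 0, "jaw": 255}])

```text
clock: 4.58
position: [0.5957, -0.0829, 0.071]
ee_rot: [-0.15, -3.137, 0.003]
force: [-0.2, -0.1, -3.0]
width: 0.325
```

```bash
python3 -c "
from h import *
plan([bw(-.043,0,.0164)],84.6)
d=snap('scene','s3.png',(220,150,370,260),5)"
```

```text
xyz cm [-2.03 -0.01  5.46]
pos [ 0.5957 -0.0829  0.071 ] yaw 84.52 t 4.5833 F [-0.18 -0.15 -2.97] w 0.325 tilt [-0.001 -0.002 -1.   ]
turn -0.1 or 179.9
```

View pics/s3.png

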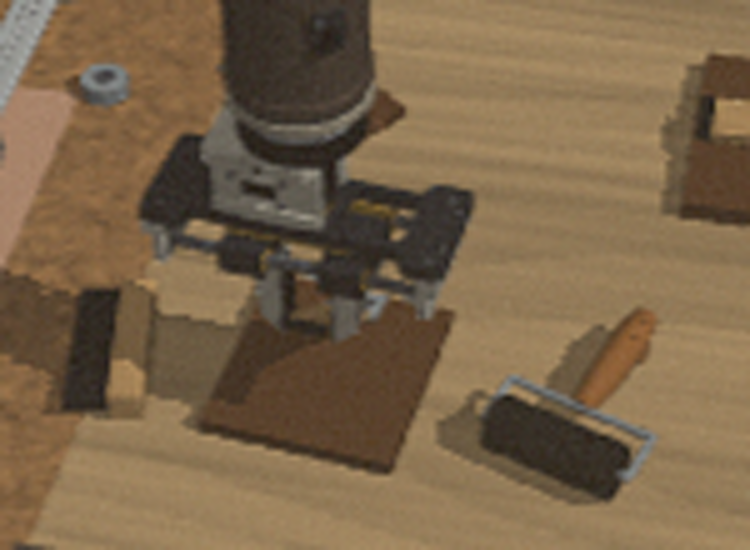

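```bash
cat >> h.py <<'E'
def panel(d,box,show=True):
    w=cloud(d); x0,y0,x1,y1=box; p=w[y0:y1,x0:x1].reshape(-1,3); c=d['frame'][y0:y1,x0:x1].reshape(-1,3).astype(int)
    k=(c[:,0]-c[:,2]>20)&(c.sum(1)<230)&(c.sum(1)>60)&np.isfinite(p[:,2])
    return p[k],c[k]
E
python3 - <<'E'
from h import *
d=get_image('scene')
w=cloud(d);p=w[212:246,262:300].reshape(-1,3)
bx=(p[:,:2]-C)@BX*1000; by=(p[:,:2]-C)@BY*1000
for lo in range(-70,20,10):
  k=(bx>lo)&(bx<lo+10)&(abs(by)<60)&(p[:,2]>.005)&(p[:,2]<.04)
  if k.sum(): print(lo,k.sum(),np.median(p[k,2]).round(4))
E
```

```text
-70 97 0.0125
-60 85 0.0128
-50 95 0.0133
-40 84 0.0131
-30 82 0.0134
-20 82 0.0134
-10 78 0.0137
0 76 0.014
10 61 0.0136
```

Request:
arm_command(deltas=[{"xyz": [0.1, 0, -0.15], "turn": 0, "jaw": 255}, {"xyz": [0.2, 0, -0.25], "turn": 0, "jaw": 255}, {"xyz": [0.3, 0, -0.4], "turn": 0, "jaw": 255}, {"xyz": [0.3, 0, -0.4], "turn": 0, "jaw": 255}])

```text
clock: 5.02
position: [0.5927, -0.0826, 0.0746]
ee_rot: [-0.15, -3.136, 0.003]
force: [-0.0, -0.2, -2.4]
width: 0.324
```

```bash

python3 - <<'E'
from h import *
plan([0,0,0])
d=snap('scene','s4.png',(220,150,370,260),5)
w=cloud(d);p=w[212:246,262:300].reshape(-1,3)
bx=(p[:,:2]-C)@BX*1000; by=(p[:,:2]-C)@BY*1000
for lo in range(-70,20,10):
  k=(bx>lo)&(bx<lo+10)&(abs(by)<60)&(p[:,2]>.005)&(p[:,2]<.04)
  if k.sum(): print(lo,k.sum(),np.median(p[k,2]).round(4))
E
```

```text
xyz cm [59.78  2.57  7.54]
pos [ 0.5927 -0.0826  0.0746] yaw 84.52 t 5.0167 F [-0.02 -0.16 -2.44] w 0.324 tilt [-0.002 -0.002 -1.   ]
-70 144 0.0156
-60 85 0.0167
-50 90 0.017
-40 86 0.017
-30 84 0.0174
-20 77 0.0175
-10 75 0.0177
0 78 0.0172
10 64 0.0177
```

View pics/s4.png

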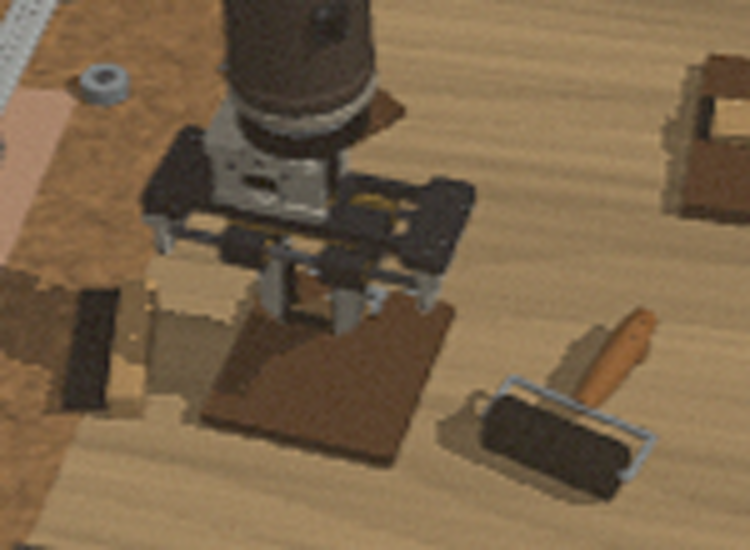

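The board has lifted 4 mm off the table as a whole, so the leg is at its stop. I lower it back, release and rise.

Request:
arm_command(deltas=[{"xyz": [-0.1, 0, 0.15], "turn": 0, "jaw": 255}, {"xyz": [-0.25, 0, 0.35], "turn": 0, "jaw": 255}, {"xyz": [-0.25, 0, 0.35], "turn": 0, "jaw": 255}, {"xyz": [-0.25, 0, 0.35], "turn": 0, "jaw": 90}, {"xyz": [-0.25, 0, 0.35], "turn": 0, "jaw": 90}])

```text
clock: 5.48
position: [0.5956, -0.0829, 0.0712]
ee_rot: [-0.15, -3.137, 0.003]
force: [-0.6, -0.3, 0.2]
width: 0.422
```

Request:
arm_command(deltas=[{"xyz": [0, 0, 0], "turn": 0, "jaw": 90}, {"xyz": [0, 0, -1.5], "turn": 0, "jaw": 90}, {"xyz": [0, 0, -4.5], "turn": 0, "jaw": 90}, {"xyz": [0, 0, -8], "turn": 0, "jaw": 90}, {"xyz": [0, 0, -11], "turn": 0, "jaw": 90}])

```text
clock: 5.9
position: [0.5957, -0.0829, 0.183]
ee_rot: [-0.151, -3.137, 0.003]
force: [1.2, 0.3, -0.1]
width: 0.647
```

```bash

python3 - <<'E'
from h import *
plan([bw(.122,0,.2)],-5.4)
d=snap('scene','s5.png',(220,150,370,260),5)
E
```

```text
xyz cm [14.48 -0.06 -1.69]
pos [ 0.5957 -0.0829  0.183 ] yaw 84.5 t 5.9 F [ 1.23  0.26 -0.06] w 0.647 tilt [-0.001 -0.002 -1.   ]
turn 89.9 or -90.1
```

View pics/s5.png

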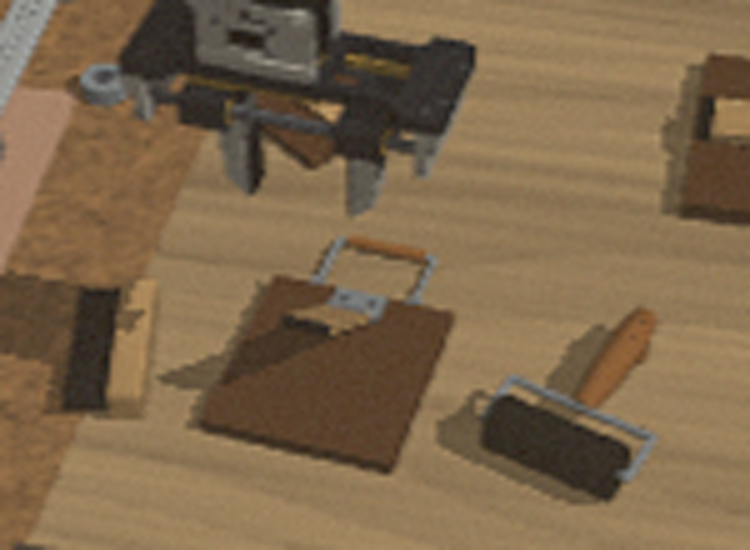

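The leg stands open (its end at about (325,320) in the crop), with the board flat. Now I move over to the handle, turning +90.

Request:
arm_command(deltas=[{"xyz": [3, 0, -0.5], "turn": 7, "jaw": 160}, {"xyz": [6, 0, -1], "turn": 14, "jaw": 160}, {"xyz": [9, 0, -1.7], "turn": 21, "jaw": 160}, {"xyz": [12, 0, -1.7], "turn": 28, "jaw": 160}, {"xyz": [14.5, 0, -1.7], "turn": 35, "jaw": 160}])

```text
clock: 6.37
position: [0.4525, -0.0695, 0.2051]
ee_rot: [1.094, 2.936, 0.003]
force: [0.3, 0.2, 0.3]
width: 0.384
```

Request:
arm_command(deltas=[{"xyz": [0, 0, 0], "turn": 7, "jaw": 160}, {"xyz": [0, 0, 0], "turn": 14, "jaw": 160}, {"xyz": [0, 0, 0], "turn": 21, "jaw": 160}, {"xyz": [0, 0, 0], "turn": 28, "jaw": 160}, {"xyz": [0, 0, 0], "turn": 35, "jaw": 160}])

```text
clock: 6.78
position: [0.4526, -0.0694, 0.2054]
ee_rot: [1.934, 2.466, 0.008]
force: [-0.7, 1.1, 0.3]
width: 0.374
```

Request:
arm_command(deltas=[{"xyz": [0, 0, 0], "turn": 7, "jaw": 160}, {"xyz": [0, 0, 0], "turn": 14, "jaw": 160}, {"xyz": [0, 0, 0], "turn": 20, "jaw": 160}, {"xyz": [0, 0, 0], "turn": 20, "jaw": 160}])

```text
clock: 7.12
position: [0.4528, -0.0694, 0.2054]
ee_rot: [2.338, 2.087, 0.011]
force: [-1.1, -0.5, -0.8]
width: 0.373
```

```bash

python3 - <<'E'
from h import *
plan([bw(.122,0,.2)],-5.4)
d=snap('top','t6.png',(270,110,430,230),5)
d=snap('scene','s6.png',(220,110,370,260),4)
w=cloud(d);f=d['frame'].astype(int)
K=np.zeros(w.shape[:2],bool);K[194:205,284:310]=1
k=K&(f[...,0]-f[...,2]>70)&(w[...,2]>.005)&(w[...,2]<.02)
p=w[k]; print(k.sum(),p.mean(0).round(4),p.min(0).round(4),p.max(0).round(4)); print(np.linalg.svd(p[:,:2]-p[:,:2].mean(0))[2][0])
v,u=np.where(k);print(u.min(),u.max(),v.min(),v.max()); print('exp',bw(.122,0,.008), bw(.122,.028,0),bw(.122,-.028,0))
E
```

```text
xyz cm [-0.03 -0.12  0.54]
pos [ 0.4528 -0.0694  0.2054] yaw -6.51 t 7.1167 F [-1.1  -0.53 -0.76] w 0.373 tilt [ 0.01  -0.001 -1.   ]
turn -1.1 or 178.9
19 [ 0.4537 -0.0678  0.0106] [ 0.449  -0.0936  0.0062] [ 0.461  -0.0423  0.0137]
[0.07863945 0.99690312]
290 304 197 200
exp [ 0.4515368 -0.0695808  0.008    ] [ 0.448916  -0.0974576  0.       ] [ 0.4541576 -0.041704   0.       ]
```

View pics/s6.png

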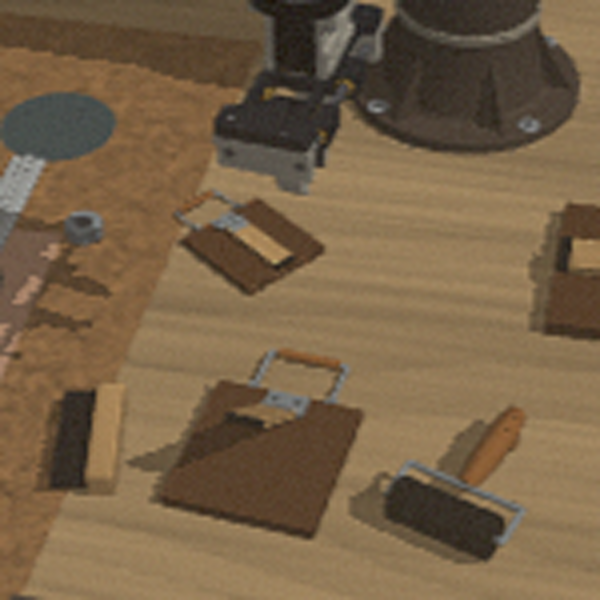

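View pics/t6.png

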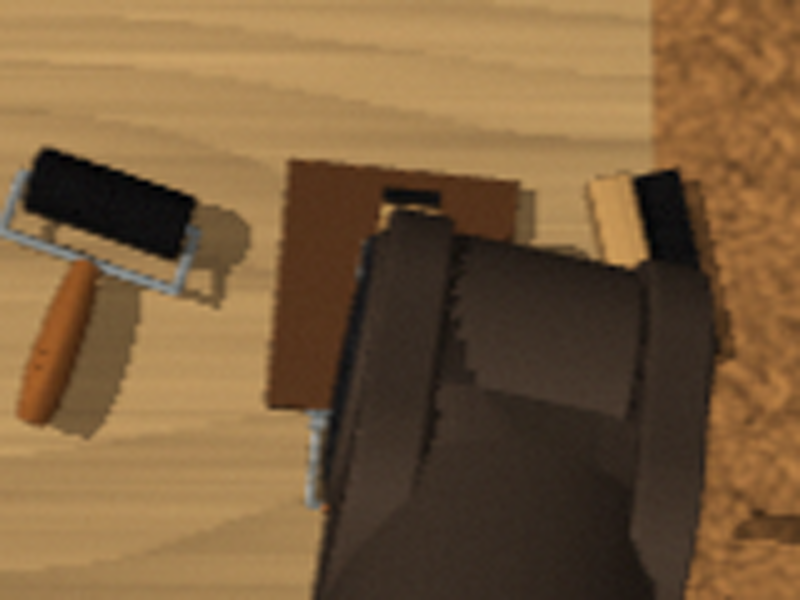

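The bar is at about (310,357) in the scene crop and the gripper is above it. I descend onto it.

Request:
arm_command(deltas=[{"xyz": [0, 0, 3], "turn": -1, "jaw": 160}, {"xyz": [0, 0, 6], "turn": -1, "jaw": 160}, {"xyz": [0, 0, 9], "turn": -1, "jaw": 160}, {"xyz": [0, 0, 12], "turn": -1, "jaw": 160}, {"xyz": [0, 0, 15], "turn": -1, "jaw": 160}])

```text
clock: 7.63
position: [0.4542, -0.0695, 0.0542]
ee_rot: [2.306, 2.122, 0.011]
force: [0.2, 0.9, 0.2]
width: 0.374
```

```bash

python3 - <<'E'
from h import *
plan([[.4525,-.069,.02],[.4525,-.069,.003]],-5.4)
d=snap('scene','s7.png',(220,130,370,260),5)
E
```

```text
xyz cm [ 0.04 -0.21  3.42]
xyz cm [ 0.04 -0.23  5.12]
pos [ 0.4542 -0.0695  0.0542] yaw -4.76 t 7.6333 F [0.25 0.93 0.2 ] w 0.374 tilt [ 0.01  -0.001 -1.   ]
turn 0.6 or -179.4
```

View pics/s7.png

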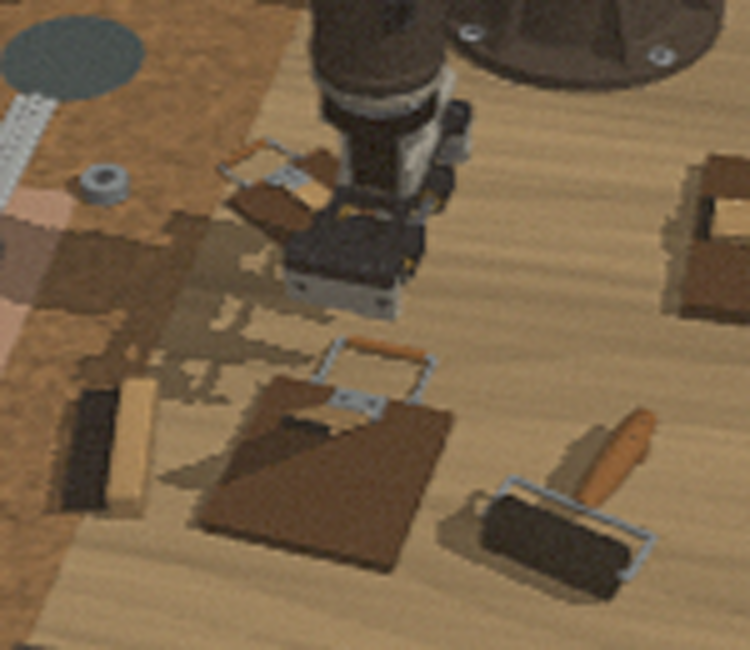

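Request:
arm_command(deltas=[{"xyz": [0.05, -0.2, 1.5], "turn": 0.5, "jaw": 160}, {"xyz": [0.05, -0.2, 3], "turn": 0.5, "jaw": 160}, {"xyz": [0.05, -0.2, 4.2], "turn": 0.5, "jaw": 160}, {"xyz": [0.05, -0.2, 4.8], "turn": 0.5, "jaw": 160}, {"xyz": [0.05, -0.2, 4.8], "turn": 0.5, "jaw": 160}])

```text
clock: 8.1
position: [0.4495, -0.0686, 0.0016]
ee_rot: [2.317, 2.117, 0.002]
force: [-0.3, -0.1, -0.1]
width: 0.373
```

```bash

python3 - <<'E'
from h import *
plan([[.4525,-.069,.003]],-5.4)
d=snap('scene','s8.png',(220,130,370,260),5)
E
```

```text
xyz cm [-0.01  0.3  -0.14]
pos [ 0.4495 -0.0686  0.0016] yaw -5.15 t 8.1 F [-0.31 -0.11 -0.12] w 0.373 tilt [ 0.003 -0.001 -1.   ]
turn 0.3 or -179.7
```

View pics/s8.png

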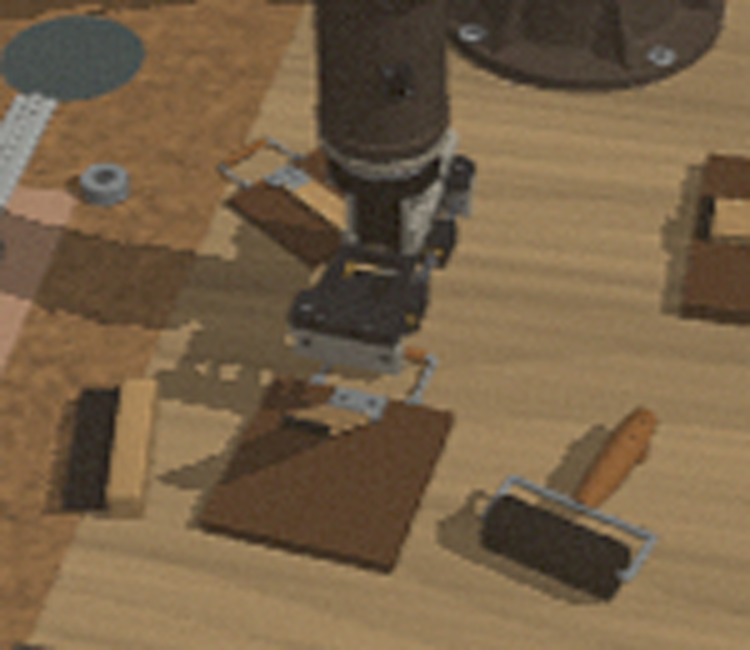

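Fingers reach the table beside the bar without contact. I shift 3 mm towards the board, raise a little, and close lightly.

Request:
arm_command(deltas=[{"xyz": [0, 0.3, -0.1], "turn": 0, "jaw": 160}, {"xyz": [0, 0.3, -0.1], "turn": 0, "jaw": 160}, {"xyz": [0, 0.3, -0.1], "turn": 0, "jaw": 200}, {"xyz": [0, 0.3, -0.1], "turn": 0, "jaw": 230}, {"xyz": [0, 0.3, -0.1], "turn": 0, "jaw": 255}], force=10)

```text
clock: 8.57
position: [0.453, -0.0689, 0.0036]
ee_rot: [2.316, 2.117, 0.003]
force: [0.9, -0.7, -0.2]
width: 0.203
```

Request:
arm_command(deltas=[{"xyz": [0, 0, 0], "turn": 0, "jaw": 255}, {"xyz": [0, 0, 0], "turn": 0, "jaw": 255}, {"xyz": [0, 0, 0], "turn": 0, "jaw": 255}])

```text
clock: 8.82
position: [0.4529, -0.0688, 0.0037]
ee_rot: [2.316, 2.117, 0.003]
force: [-0.7, 0.3, 2.6]
width: 0.102
```

```bash

python3 - <<'E'
from h import *
plan([[.4525,-.069,.003]],-5.4)
E
```

```text
xyz cm [-0.02 -0.04  0.07]
pos [ 0.4529 -0.0688  0.0037] yaw -5.16 t 8.8167 F [-0.71  0.32  2.65] w 0.102 tilt [ 0.004 -0.001 -1.   ]
turn 0.2 or -179.8
```

Grip is on the bar (9.4 mm). I swing the handle up on its arc about its pivots.

Request:
arm_command(deltas=[{"xyz": [0, 0.05, -0.7], "turn": 0, "jaw": 255}, {"xyz": [0, 0.2, -1.4], "turn": 0, "jaw": 255}, {"xyz": [0, 0.5, -2.1], "turn": 0, "jaw": 255}, {"xyz": [0, 0.9, -2.7], "turn": 0, "jaw": 255}, {"xyz": [0, 1.35, -3.25], "turn": 0, "jaw": 255}], force=8)

```text
clock: 9.23
position: [0.4667, -0.0699, 0.0372]
ee_rot: [2.316, 2.117, 0.004]
force: [-1.2, -0.1, -1.6]
width: 0.101
```

```bash

python3 - <<'E'
from h import *
plan([.4529+.046*.9956,-.0688-.046*.0936,.0497])
d=snap('scene','s9.png',(220,130,370,260),5)
E
```

```text
xyz cm [-0.03  3.22 -1.24]
pos [ 0.4667 -0.0699  0.0372] yaw -5.15 t 9.2333 F [-1.21 -0.11 -1.56] w 0.101 tilt [ 0.004 -0.001 -1.   ]
```

View pics/s9.png

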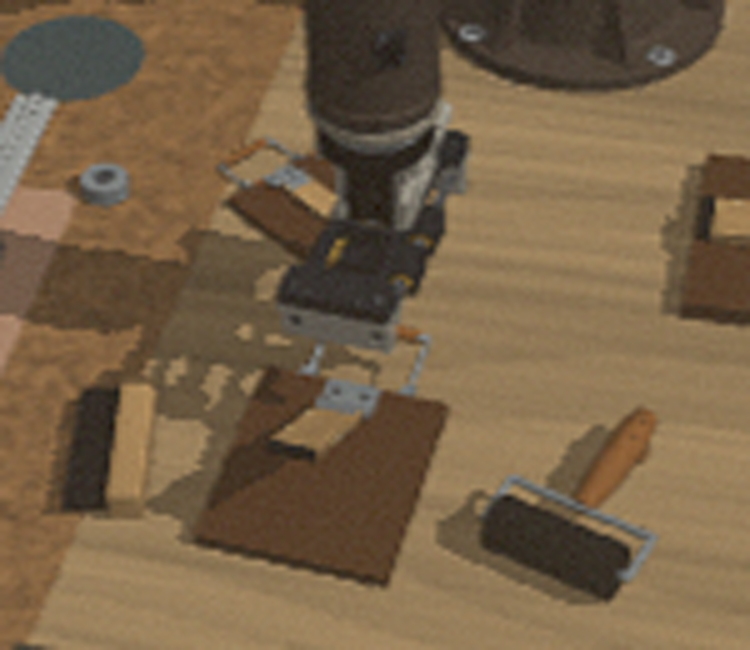

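The bar isn't turning in the grip, so the top edge lifted instead. I loosen to 3 N so the bar can roll in the pads.

Request:
arm_command(deltas=[{"xyz": [0, 0, 0], "turn": 0, "jaw": 255}, {"xyz": [0, 0, 0], "turn": 0, "jaw": 255}, {"xyz": [0, -0.3, 0.4], "turn": 0, "jaw": 255}, {"xyz": [0, -0.3, 0.4], "turn": 0, "jaw": 255}], force=3)

```text
clock: 9.62
position: [0.4643, -0.0697, 0.0332]
ee_rot: [2.316, 2.117, 0.005]
force: [-1.3, 0.7, 0.4]
width: 0.024
```

```bash

python3 - <<'E'
from h import *
plan([.4529+.046*.9956,-.0688-.046*.0936,.0497])
d=snap('scene','s10.png',(220,130,370,260),5)
E
```

```text
xyz cm [-0.04  3.47 -1.63]
pos [ 0.4643 -0.0697  0.0332] yaw -5.14 t 9.6167 F [-1.27  0.73  0.4 ] w 0.024 tilt [ 0.005 -0.001 -1.   ]
```

View pics/s10.png

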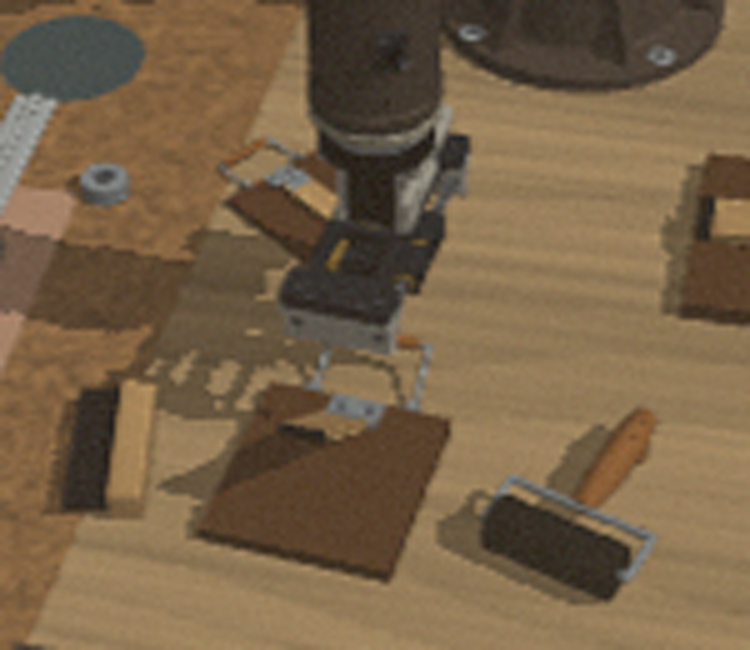

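The bar slipped out and the top edge settled gently (the board is flat again, a few mm further out). I raise, open and remeasure.

Request:
arm_command(deltas=[{"xyz": [0, 0, -3], "turn": 0, "jaw": 255}, {"xyz": [0, 0, -6], "turn": 0, "jaw": 160}, {"xyz": [0, -3, -9], "turn": 0, "jaw": 160}, {"xyz": [0, -6, -9], "turn": 0, "jaw": 160}, {"xyz": [0, -9, -9], "turn": 0, "jaw": 160}], force=10)

```text
clock: 10.08
position: [0.3743, -0.0616, 0.1237]
ee_rot: [2.315, 2.115, 0.009]
force: [-0.1, 0.0, -0.2]
width: 0.248
```

```bash

python3 - <<'E'
from h import *
plan([.4529,-.0688,.0497])
d=snap('top','t11.png',(290,120,420,230),6)
np.savez('t11.npz',**d)
d=snap('scene','s11.png',(220,130,370,260),5); np.savez('s11.npz',**d)
w=cloud(d);f=d['frame'].astype(int)
K=np.zeros(w.shape[:2],bool);K[192:210,284:312]=1
k=K&(f[...,0]-f[...,2]>70)&(w[...,2]>.005)&(w[...,2]<.06)
p=w[k]; print(k.sum(),p.mean(0).round(4),p.min(0).round(4),p.max(0).round(4))
w2=w[205:246,255:312].reshape(-1,3);k=(w2[:,2]>.008)&(w2[:,2]<.018);r=cv2.minAreaRect((w2[k,:2]*1000).astype(np.float32));print(r,cv2.boxPoints(r).round().tolist())
E
```

```text
xyz cm [-0.01  7.83  7.47]
pos [ 0.3743 -0.0616  0.1237] yaw -5.16 t 10.0833 F [-0.07  0.04 -0.24] w 0.248 tilt [ 0.008 -0.001 -1.   ]
19 [ 0.4658 -0.0681  0.0332] [ 0.4597 -0.0939  0.029 ] [ 0.4703 -0.0468  0.0372]
((572.2769165039062, -80.05182647705078), (131.80227661132812, 165.1992645263672), 86.20252990722656) [[485.0, -140.0], [650.0, -151.0], [659.0, -20.0], [494.0, -9.0]]
```

View pics/s11.png

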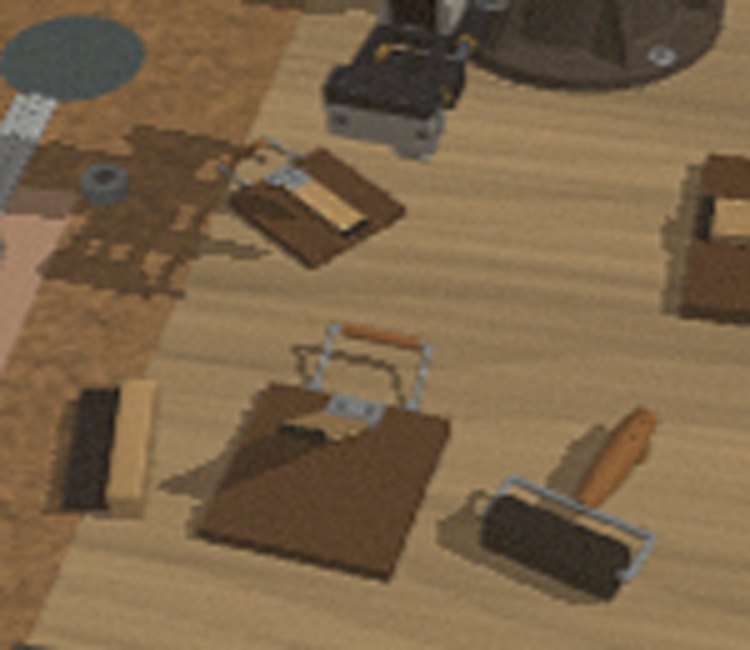

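View pics/t11.png

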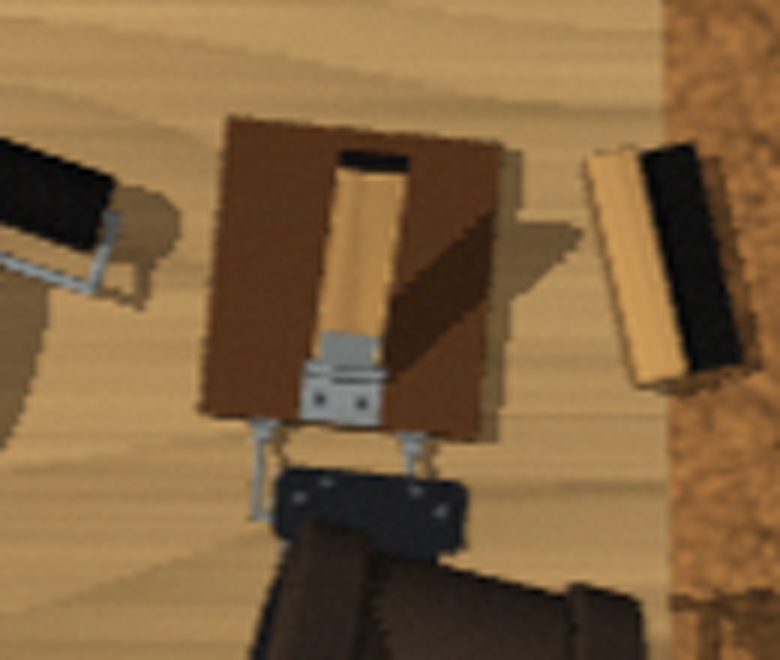

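The handle now stays raised about 32°, with the bar at (390,335) in the crop and z about 0.03. The fingers can now go deep around it, so I'll take a firm grip this time.

Request:
arm_command(deltas=[{"xyz": [0, 3, -0.5], "turn": 0, "jaw": 160}, {"xyz": [0, 6, -0.5], "turn": 0, "jaw": 160}, {"xyz": [0, 9, -0.5], "turn": 0, "jaw": 160}, {"xyz": [0, 9, 1.5], "turn": 0, "jaw": 160}, {"xyz": [0, 9, 4], "turn": 0, "jaw": 160}])

```text
clock: 10.6
position: [0.4623, -0.0694, 0.0826]
ee_rot: [2.316, 2.117, 0.007]
force: [-0.1, 0.3, -0.9]
width: 0.374
```

```bash

python3 - <<'E'
from h import *
plan([.4648,-.0697,.012],-5.4)
E
```

```text
xyz cm [-0.01  0.21  7.06]
pos [ 0.4623 -0.0694  0.0826] yaw -5.15 t 10.6 F [-0.11  0.33 -0.92] w 0.374 tilt [ 0.006  0.    -1.   ]
turn 0.3 or -179.7
```

Request:
arm_command(deltas=[{"xyz": [0, 0.3, 2], "turn": 0, "jaw": 160}, {"xyz": [0, 0.3, 4], "turn": 0, "jaw": 160}, {"xyz": [0, 0.3, 6], "turn": 0, "jaw": 160}, {"xyz": [0, 0.3, 7], "turn": 0, "jaw": 160}, {"xyz": [0, 0.3, 7], "turn": 0, "jaw": 160}])

```text
clock: 11.02
position: [0.4644, -0.0698, 0.0107]
ee_rot: [2.319, 2.118, 0.003]
force: [-0.0, 0.8, 0.0]
width: 0.373
```

```bash

python3 - <<'E'
from h import *
plan([.4648,-.0697,.012],-5.4)
d=snap('scene','s12.png',(220,130,370,260),5); d=snap('top','t12.png',(290,120,420,230),6)
E
```

```text
xyz cm [ 0.01  0.04 -0.13]
pos [ 0.4644 -0.0698  0.0107] yaw -5.17 t 11.0167 F [-0.05  0.84  0.05] w 0.373 tilt [ 0.002  0.    -1.   ]
turn 0.2 or -179.8
```

View pics/s12.png

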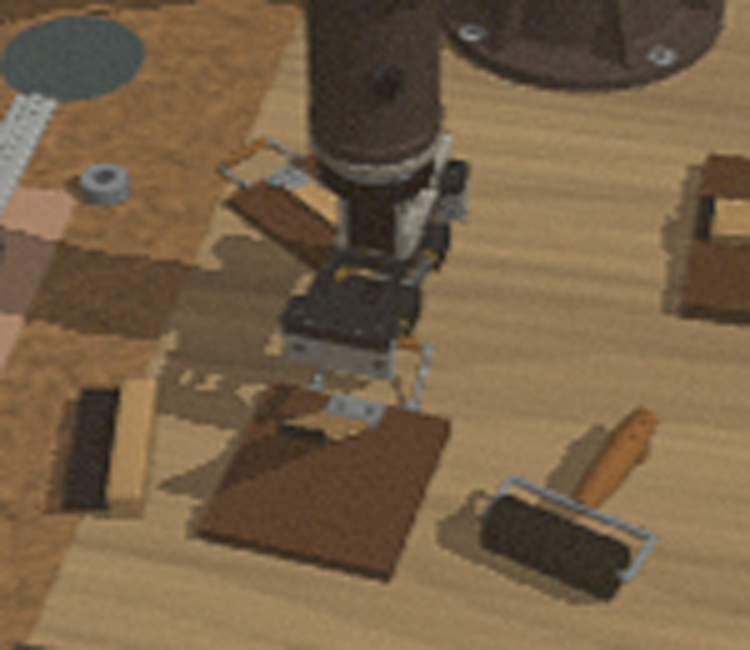

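The bar (its end at (410,345)) lies between the fingers. I close at 40 N.

Request:
arm_command(deltas=[{"xyz": [0, 0, 0], "turn": 0, "jaw": 200}, {"xyz": [0, 0, 0], "turn": 0, "jaw": 235}, {"xyz": [0, 0, 0], "turn": 0, "jaw": 255}, {"xyz": [0, 0, 0], "turn": 0, "jaw": 255}, {"xyz": [0, 0, 0], "turn": 0, "jaw": 255}], force=40)

```text
clock: 11.53
position: [0.4656, -0.0698, 0.0131]
ee_rot: [2.317, 2.117, 0.007]
force: [-1.8, 0.0, 1.9]
width: 0.093
```

Request:
arm_command(deltas=[{"xyz": [0, 0, 0], "turn": 0, "jaw": 255}, {"xyz": [0, 0, -0.5], "turn": 0, "jaw": 255}, {"xyz": [0, 0.05, -1.2], "turn": 0, "jaw": 255}, {"xyz": [0, 0.1, -2], "turn": 0, "jaw": 255}, {"xyz": [0, 0.2, -2.8], "turn": 0, "jaw": 255}])

```text
clock: 11.95
position: [0.4676, -0.07, 0.042]
ee_rot: [2.317, 2.117, 0.007]
force: [0.3, -0.5, -2.1]
width: 0.093
```

```bash

python3 - <<'E'
from h import *
plan([.4648,-.0697,.012],-5.4)
d=snap('scene','s13.png',(220,130,370,260),5)
E
```

```text
xyz cm [ 0.01 -0.3   3.  ]
pos [ 0.4676 -0.07    0.042 ] yaw -5.17 t 11.95 F [ 0.29 -0.47 -2.11] w 0.093 tilt [ 0.006  0.001 -1.   ]
turn 0.2 or -179.8
```

View pics/s13.png

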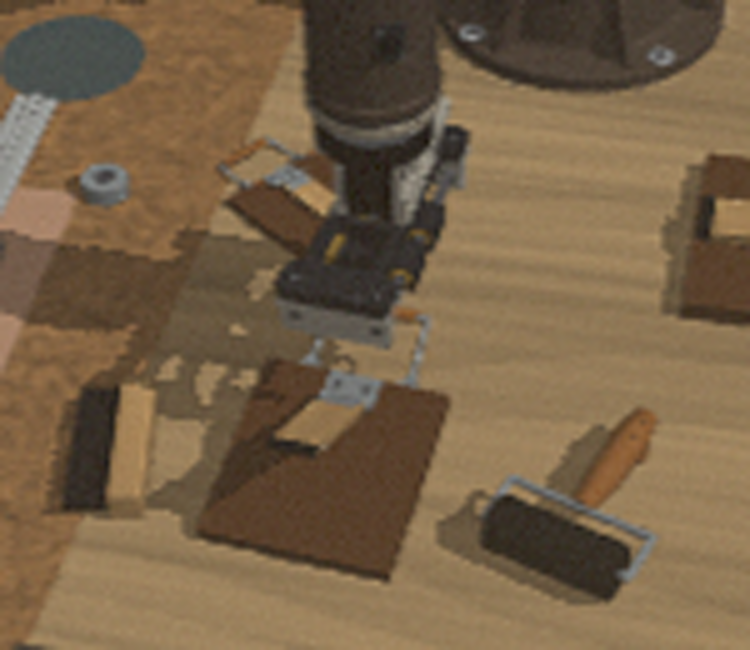

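The board lifts at its top edge and pivots on its bottom edge. I continue along the arc.

Request:
arm_command(deltas=[{"xyz": [0, 0.3, -1], "turn": 0, "jaw": 255}, {"xyz": [0, 0.65, -2.1], "turn": 0, "jaw": 255}, {"xyz": [0, 1.15, -3.3], "turn": 0, "jaw": 255}, {"xyz": [0, 1.75, -4.4], "turn": 0, "jaw": 255}, {"xyz": [0, 2.4, -5.5], "turn": 0, "jaw": 255}])

```text
clock: 12.42
position: [0.4922, -0.0723, 0.0994]
ee_rot: [2.316, 2.116, 0.01]
force: [1.2, -0.3, -2.0]
width: 0.093
```

Request:
arm_command(deltas=[{"xyz": [0, 0.8, -1], "turn": 0, "jaw": 255}, {"xyz": [0, 1.7, -1.9], "turn": 0, "jaw": 255}, {"xyz": [0, 2.6, -2.8], "turn": 0, "jaw": 255}, {"xyz": [0, 3.6, -3.5], "turn": 0, "jaw": 255}, {"xyz": [0, 4.7, -4.25], "turn": 0, "jaw": 255}])

```text
clock: 12.83
position: [0.5387, -0.0765, 0.143]
ee_rot: [2.316, 2.116, 0.01]
force: [1.0, -0.5, -2.4]
width: 0.091
```

```bash

python3 - <<'E'
from h import *
plan([.4656,-.0697,.0131],-5.4)
d=snap('scene','s14.png',(220,100,380,260),4)
E
```

```text
xyz cm [-0.   -7.44 12.94]
pos [ 0.5387 -0.0765  0.143 ] yaw -5.17 t 12.8333 F [ 1.03 -0.49 -2.44] w 0.091 tilt [ 0.008  0.001 -1.   ]
turn 0.2 or -179.8
```

View pics/s14.png

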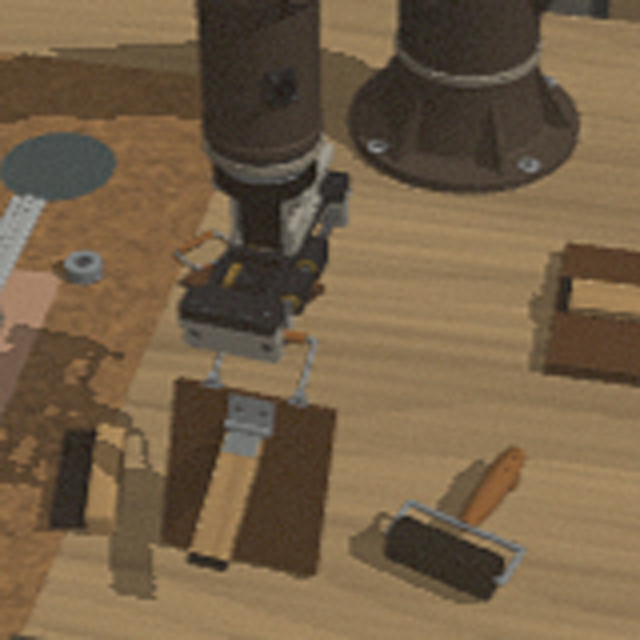

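Request:
arm_command(deltas=[{"xyz": [0, 1.1, -0.4], "turn": 0, "jaw": 255}, {"xyz": [0, 2.2, -0.75], "turn": 0, "jaw": 255}, {"xyz": [0, 3.3, -1.1], "turn": 0, "jaw": 255}, {"xyz": [0, 4.5, -1.4], "turn": 0, "jaw": 255}, {"xyz": [0, 5.5, -1.6], "turn": 0, "jaw": 255}])

```text
clock: 13.3
position: [0.5963, -0.0815, 0.1612]
ee_rot: [2.314, 2.115, 0.013]
force: [0.8, 0.4, -2.6]
width: 0.094
```

```bash

python3 - <<'E'
from h import *
plan([.4656,-.0697,.0131],-5.4)
d=snap('scene','s15.png',(210,90,370,250),4)
E
```

```text
xyz cm [-1.000e-02 -1.328e+01  1.467e+01]
pos [ 0.5963 -0.0815  0.1612] yaw -5.14 t 13.3 F [ 0.78  0.39 -2.57] w 0.094 tilt [ 0.011  0.001 -1.   ]
turn 0.3 or -179.7
```

View pics/s15.png

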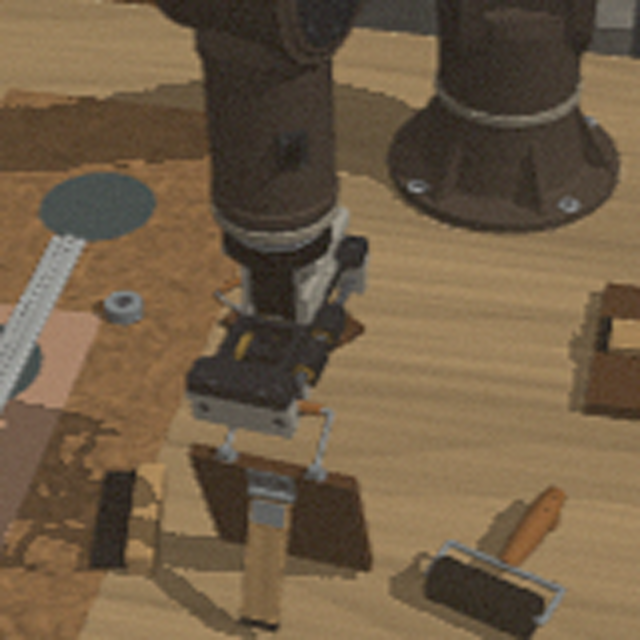

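```bash
cat >> h.py <<'E'
def pose(d):
    w=cloud(d); f=d['frame'].astype(int); s=f.sum(-1)
    M=np.zeros(s.shape,bool); M[180:260,235:315]=1
    br=(f[...,0]-f[...,2]>18)&(s<215)&(f[...,0]>1.25*f[...,1])
    q=w[M&br&(w[...,2]>.02)]; q=q[np.abs(q[:,1]+.085)<.1]
    n=None; rng=np.random.default_rng(0);best=None
    for _ in range(300):
        a=q[rng.choice(len(q),3,0)]; nn=np.cross(a[1]-a[0],a[2]-a[0]); 
        if np.linalg.norm(nn)<1e-6: continue
        nn/=np.linalg.norm(nn); k=abs((q-a[0])@nn)<.003
        if best is None or k.sum()>best.sum(): best=k
    q=q[best]; c=q.mean(0); n=np.linalg.svd(q-c)[2][2]; n*=np.sign(n[0])
    print('panel back n',n.round(3),'lean back deg',np.degrees(np.arcsin(-n[2])).round(1) if 0 else np.degrees(np.arcsin(n[2])).round(1),'N',len(q),'zmin',np.percentile(q[:,2],[0,2,98,100]).round(4),'bottom pt',q[q[:,2]<np.percentile(q[:,2],4)].mean(0).round(4))
    wd=M&(f[...,0]>110)&(f[...,0]-f[...,2]>40)&(f[...,0]<1.6*f[...,1])&(((w-c)@n)>.012)&(w[...,2]>.004)
    wd&=(np.abs(w[...,1]+.085)<.04); L=w[wd]
    k=((L-c)@n).argsort(); L=L[k]; print('leg',len(L),'end',np.median(L[-15:],0).round(4), 'zmin',L[:,2].min().round(4)); 
    l=L-L.mean(0); a=np.linalg.svd(l)[2][0]; print('leg angle from panel deg',np.degrees(np.arcsin(abs(a@n))).round(1))
E
python3 - <<'E'
from h import *
d=get_image('scene'); np.savez('s15.npz',**d); pose(d)
E
```

```text
panel back n [ 0.974 -0.086 -0.211] lean back deg -12.2 N 466 zmin [0.0201 0.0229 0.1492 0.1546] bottom pt [ 0.6164 -0.072   0.0227]
leg 258 end [ 0.6928 -0.0917  0.0329] zmin 0.004
leg angle from panel deg 32.5
```

```bash
sed -i 's/w\[...,2\]>.02)\]; q=q/w[...,2]>.004)]; q=q/' h.py
python3 - <<'E'
from h import *
d=dict(np.load('s15.npz')); pose(d)
d=snap('scene','s16.png',(230,170,330,260),7)
E
```

```text
panel back n [ 0.973 -0.087 -0.213] lean back deg -12.3 N 488 zmin [0.0094 0.017  0.149  0.1546] bottom pt [ 0.6142 -0.0726  0.0159]
leg 259 end [ 0.6928 -0.0917  0.0329] zmin 0.004
leg angle from panel deg 31.7
```

View pics/s16.png

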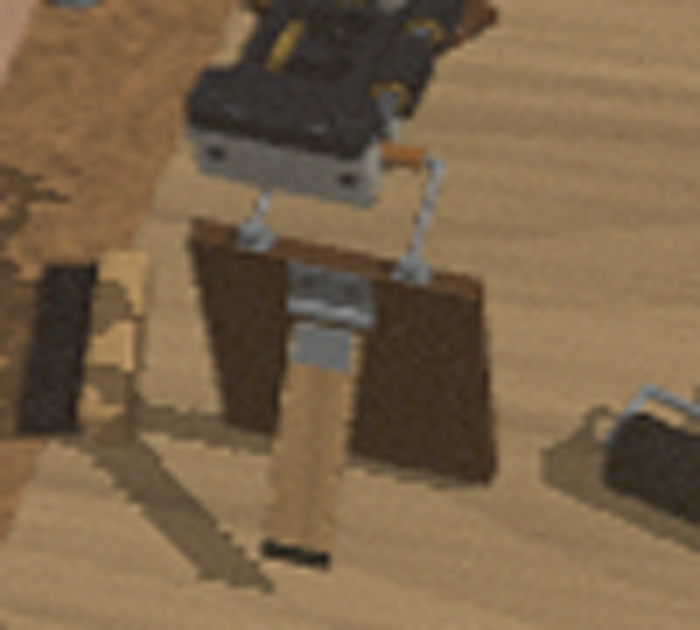

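The board hangs about 12° back, bottom edge about 1.2 cm above the table, face towards the robot. I lower it gently.

Request:
arm_command(deltas=[{"xyz": [0, 0, 0.2], "turn": 0, "jaw": 255}, {"xyz": [0, 0, 0.4], "turn": 0, "jaw": 255}, {"xyz": [0, 0, 0.6], "turn": 0, "jaw": 255}, {"xyz": [0, 0, 0.8], "turn": 0, "jaw": 255}, {"xyz": [0, 0, 0.9], "turn": 0, "jaw": 255}])

```text
clock: 13.87
position: [0.5962, -0.0816, 0.1519]
ee_rot: [2.313, 2.114, 0.014]
force: [0.2, -0.4, 2.8]
width: 0.093
```

```bash

python3 - <<'E'
from h import *
plan([.4656,-.0697,.0131],-5.4)
d=snap('scene','s17.png',(230,170,330,260),7);pose(d)
E
```

```text
xyz cm [  0.   -13.28  13.73]
pos [ 0.5962 -0.0816  0.1519] yaw -5.14 t 13.8667 F [ 0.23 -0.36  2.83] w 0.093 tilt [ 0.012  0.    -1.   ]
turn 0.3 or -179.7
panel back n [ 0.994 -0.089 -0.065] lean back deg -3.8 N 566 zmin [0.004  0.0076 0.14   0.1437] bottom pt [ 0.6339 -0.0839  0.0074]
leg 270 end [ 0.7099 -0.0966  0.0362] zmin 0.004
leg angle from panel deg 34.1
```

Bottom edge is in contact. Now I lean the board back onto its leg.

Request:
arm_command(deltas=[{"xyz": [0, 0.4, -0.1], "turn": 0, "jaw": 255}, {"xyz": [0, 0.8, -0.1], "turn": 0, "jaw": 255}, {"xyz": [0, 1.2, 0], "turn": 0, "jaw": 255}, {"xyz": [0, 1.6, 0.1], "turn": 0, "jaw": 255}, {"xyz": [0, 2, 0.15], "turn": 0, "jaw": 255}])

```text
clock: 14.33
position: [0.6171, -0.0835, 0.1506]
ee_rot: [2.313, 2.114, 0.014]
force: [0.0, 0.3, 0.7]
width: 0.095
```

```bash

python3 - <<'E'
from h import *
plan([.4656,-.0697,.0131],-5.4)
d=snap('scene','s18.png',(230,170,330,260),7);pose(d)
E
```

```text
xyz cm [  0.   -15.38  13.57]
pos [ 0.6171 -0.0835  0.1506] yaw -5.14 t 14.3333 F [0.01 0.27 0.67] w 0.095 tilt [ 0.012  0.    -1.   ]
turn 0.3 or -179.7
panel back n [ 0.975 -0.085 -0.204] lean back deg -11.8 N 449 zmin [0.0041 0.0085 0.1396 0.1422] bottom pt [ 0.6368 -0.0637  0.0081]
leg 257 end [ 0.7134 -0.0907  0.0247] zmin 0.0041
leg angle from panel deg 31.0
```

View pics/s18.png

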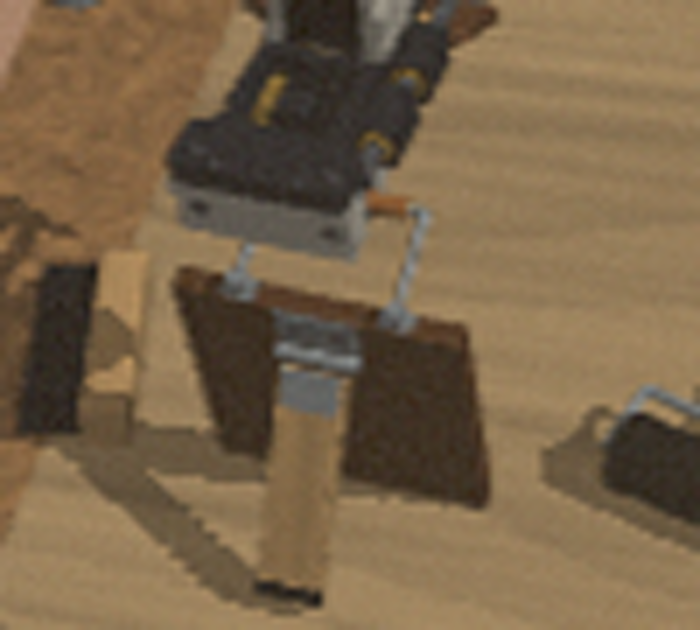

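The lean is now 12° and the foot (290,595) is just above the table. I continue by 8°.

Request:
arm_command(deltas=[{"xyz": [0, 0.4, 0.1], "turn": 0, "jaw": 255}, {"xyz": [0, 0.8, 0.2], "turn": 0, "jaw": 255}, {"xyz": [0, 1.2, 0.3], "turn": 0, "jaw": 255}, {"xyz": [0, 1.6, 0.4], "turn": 0, "jaw": 255}, {"xyz": [0, 1.8, 0.5], "turn": 0, "jaw": 255}])

```text
clock: 14.8
position: [0.6363, -0.0852, 0.1456]
ee_rot: [2.312, 2.114, 0.014]
force: [1.7, -0.0, 1.4]
width: 0.095
```

```bash

python3 - <<'E'
from h import *
plan([.4656,-.0697,.0131],-5.4)
d=snap('scene','s19.png',(230,170,330,260),7);pose(d)
E
```

```text
xyz cm [ 1.000e-02 -1.731e+01  1.303e+01]
pos [ 0.6363 -0.0852  0.1456] yaw -5.11 t 14.8 F [ 1.69 -0.    1.38] w 0.095 tilt [ 0.013 -0.    -1.   ]
turn 0.3 or -179.7
panel back n [ 0.941 -0.079 -0.329] lean back deg -19.2 N 369 zmin [0.0046 0.0093 0.1345 0.1376] bottom pt [ 0.638  -0.0685  0.0089]
leg 238 end [ 0.7155 -0.0942  0.0143] zmin 0.0042
leg angle from panel deg 33.2
```

View pics/s19.png

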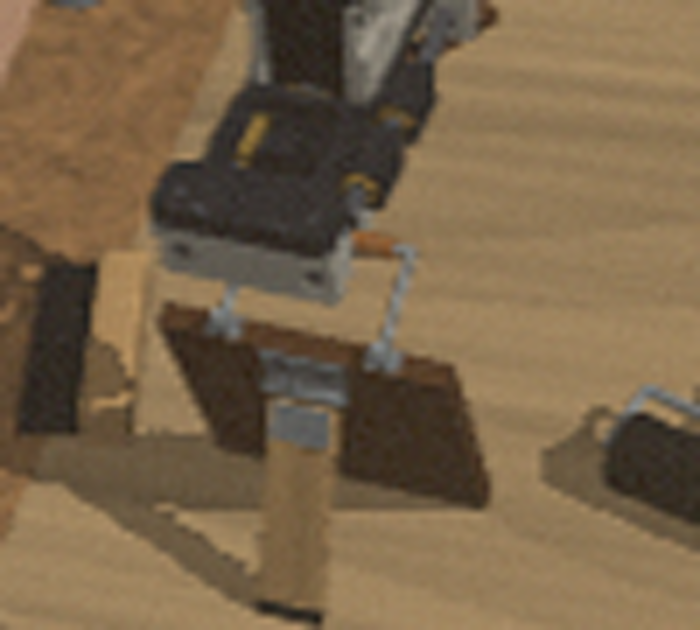

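The lean is 19° and the foot (290,612) meets its shadow. I open slightly to let go; the fingertips stay above the panel's top edge.

Request:
arm_command(deltas=[{"xyz": [0, 0.05, 0.05], "turn": 0, "jaw": 255}, {"xyz": [0, 0.05, 0.05], "turn": 0, "jaw": 255}, {"xyz": [0, 0.05, 0.05], "turn": 0, "jaw": 215}, {"xyz": [0, 0.05, 0.05], "turn": 0, "jaw": 205}, {"xyz": [0, 0.05, 0.05], "turn": 0, "jaw": 195}], force=3)

```text
clock: 15.27
position: [0.6368, -0.0853, 0.1451]
ee_rot: [2.312, 2.114, 0.014]
force: [0.4, 0.5, 0.1]
width: 0.217
```

```bash

python3 - <<'E'
from h import *
plan([.4656,-.0697,.0131],-5.4)
d=snap('scene','s20.png',(230,170,330,260),7);pose(d)
E
```

```text
xyz cm [ 1.000e-02 -1.736e+01  1.297e+01]
pos [ 0.6368 -0.0853  0.1451] yaw -5.12 t 15.2667 F [0.44 0.55 0.08] w 0.217 tilt [ 0.013 -0.    -1.   ]
turn 0.3 or -179.7
panel back n [ 0.939 -0.08  -0.336] lean back deg -19.6 N 350 zmin [0.0046 0.0077 0.1342 0.1362] bottom pt [ 0.6382 -0.0588  0.0081]
leg 240 end [ 0.7158 -0.0904  0.0122] zmin 0.004
leg angle from panel deg 32.2
```

View pics/s20.png

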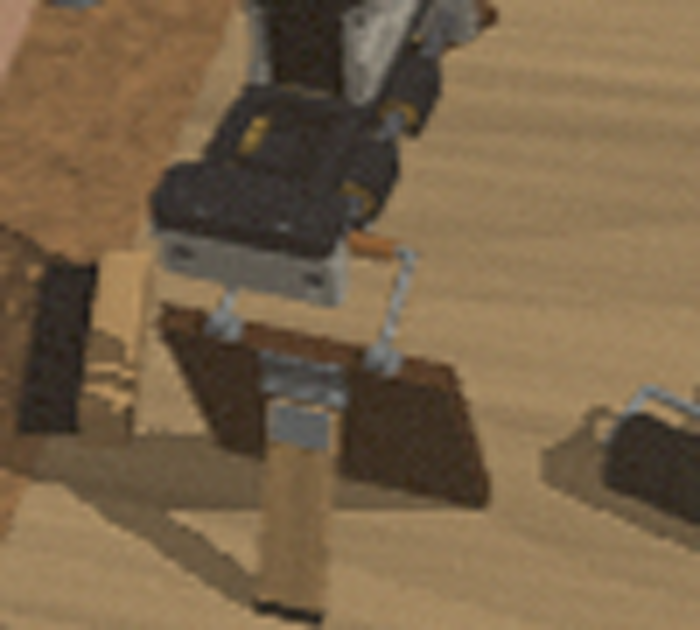

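The board stands at 19.6° and stays put, with no force on the tool. I withdraw straight up.

Request:
arm_command(deltas=[{"xyz": [0, 0, 0], "turn": 0, "jaw": 190}, {"xyz": [0, 0, -0.6], "turn": 0, "jaw": 190}, {"xyz": [0, 0, -1.4], "turn": 0, "jaw": 190}, {"xyz": [0, 0, -2.4], "turn": 0, "jaw": 190}, {"xyz": [0, 0, -3.6], "turn": 0, "jaw": 190}])

```text
clock: 15.73
position: [0.6363, -0.0853, 0.1822]
ee_rot: [2.312, 2.114, 0.014]
force: [-0.1, 0.5, -1.2]
width: 0.252
```

Request:
arm_command(deltas=[{"xyz": [0, 0, -3], "turn": 0, "jaw": 190}, {"xyz": [0, 0, -6], "turn": 0, "jaw": 190}, {"xyz": [0, -3, -8], "turn": 0, "jaw": 190}, {"xyz": [0, -6, -9], "turn": 0, "jaw": 190}, {"xyz": [0, -9, -9], "turn": 0, "jaw": 190}])

```text
clock: 16.15
position: [0.5461, -0.0781, 0.2746]
ee_rot: [2.31, 2.11, 0.02]
force: [0.1, 0.3, 0.3]
width: 0.252
```

```bash

python3 - <<'E'
from h import *
plan([.4656,-.0697,.0131],-5.4)
d=snap('scene','s21.png',(230,130,350,260),5);pose(d)
d=snap('scene','s21f.png'); d=snap('top','t21f.png')
E
```

```text
xyz cm [ 0.09 -8.57 25.99]
pos [ 0.5461 -0.0781  0.2746] yaw -5.16 t 16.15 F [0.13 0.26 0.32] w 0.252 tilt [ 0.018 -0.001 -1.   ]
turn 0.2 or -179.8
panel back n [ 0.939 -0.081 -0.333] lean back deg -19.5 N 356 zmin [0.0043 0.0093 0.1336 0.1372] bottom pt [ 0.6376 -0.0782  0.0091]
leg 216 end [ 0.7159 -0.0906  0.014 ] zmin 0.0042
leg angle from panel deg 36.5
```

View pics/s21.png

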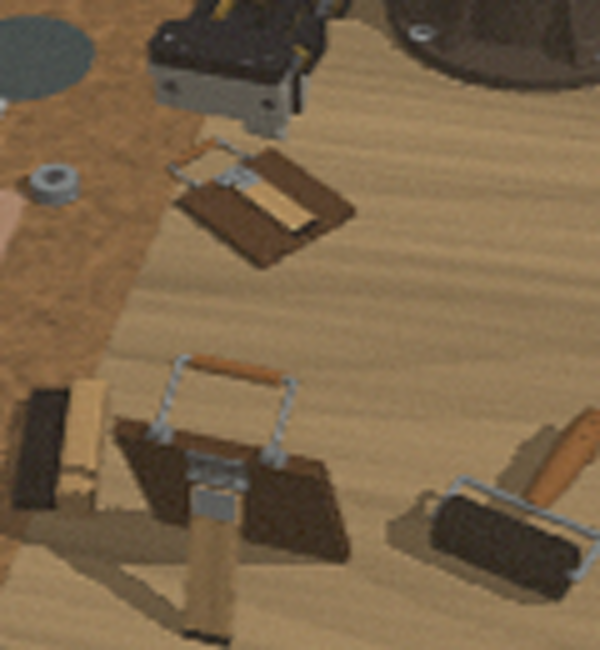

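View pics/t21f.png

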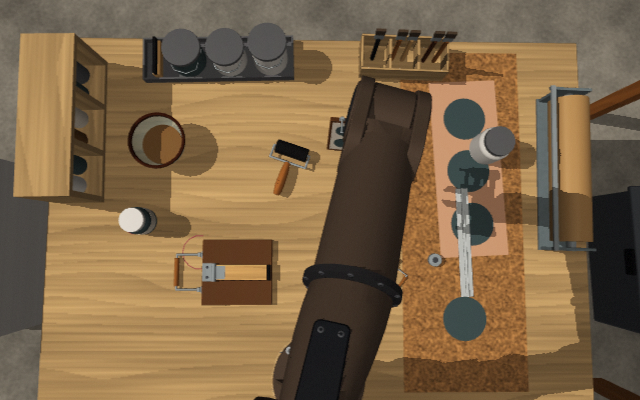

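The board stands free on its bottom edge and foot, face towards the robot, with the handle upright behind the gripper's path. I let the arm settle, check once more and hand in.

Request:
arm_command(deltas=[{"xyz": [0, 0, -1], "turn": 0, "jaw": 190}, {"xyz": [0, 0, -1], "turn": 0, "jaw": 190}, {"xyz": [0, 0, -1], "turn": 0, "jaw": 190}])

```text
clock: 16.55
position: [0.5455, -0.0776, 0.2839]
ee_rot: [2.311, 2.112, 0.02]
force: [-0.5, -0.6, -1.0]
width: 0.255
```

```bash

python3 - <<'E'
from h import *
plan([.4656,-.0697,.0131],-5.4)
pose(get_image('scene')); print(sign_off())
E
```

```text
xyz cm [ 0.   -8.48 26.94]
pos [ 0.5455 -0.0776  0.2839] yaw -5.15 t 16.55 F [-0.55 -0.56 -0.98] w 0.255 tilt [ 0.017  0.001 -1.   ]
turn 0.3 or -179.7
panel back n [ 0.94  -0.081 -0.332] lean back deg -19.4 N 338 zmin [0.0041 0.0094 0.1348 0.1364] bottom pt [ 0.6382 -0.0738  0.0092]
leg 227 end [ 0.7158 -0.0945  0.0144] zmin 0.004
leg angle from panel deg 33.9
the job is handed in; nothing more can be done
None
```

The board is standing on its bottom edge and open leg, face towards the robot, and I handed the job in at about 16.6 s. I pinched the leg and swung it open to its stop. Then I lifted the board by its handle, pivoting on the bottom edge, leaned it back onto the leg and let go.

**What the last checks showed:**
- **Standing:** it leans back 19.4°, unchanged after release, against the 20° expected. The bottom edge is within about 1 cm of where it lay, and the gripper is clear of it.
- **Other things on the table:** the squeegee, brayer and small board look unmoved in the last pictures. I judged this by eye; I did not measure their positions.

**What went wrong or disagreed:**
- **Handle slip:** my first handle grip, loosened to 3 N, let the bar slip out. The slightly raised top edge settled back and the board slid a few millimetres. I regripped deeper at 40 N and saw no further slip.
- **Leg angle:** my rough depth fit of the leg gave 31–37° rather than 40°. I rely on the stop instead: with the leg pulled further, the whole board lifted. The lean of almost 20° agrees with that.
- **Contact heights:** the depth points do not resolve the bottom edge and foot heights to the millimetre. Contact is inferred from the lean, the shadows and the near-zero force on the tool at release.

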